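# Spring check of a control panel on the rocker fixture

## Task

Check the springs of the white control panel on the rocker fixture: with the fingertips, press down its near left corner (left and near as the robot sees it) until the pointer stands on the left index tab of the scale, hold it there for about a second, then let go so that the pointer springs back to the middle. Then do the same with the near right corner and the right index tab, and finish clear of the panel with the pointer back in the middle. Do not drive the pointer well past a tab, do not move the panel by the pointer or by lifting an end, and leave the loose parts lying around it where they are.

Things in the scene. Friction and masses are not known exactly. Their poses are not given: they have to be found in the camera images.
- fixture: Grey rocker fixture fixed to the bench, base 220 (x) by 260 (y) by 26 mm high. Origin on the bench below the middle of the panel; x points away from the robot, y to its left, z up, turned up to 0.3 rad about z. On its far side stands a white scale board 200 mm wide, 155 to 235 mm high, its face 103 mm beyond the origin in x, ticks 10 mm apart on the side away from the robot.
- panel: White plastic control panel 124 (x) by 250 (y) by 10 mm, rocking on springs about a level axle along the fixture's x. Origin on the axle, 50 mm above the bench over the fixture's origin. At rest it is level, top 68 mm above the bench, a grey knob 42 mm wide, 16 mm high in its middle. Pressing the left end down tilts the pointer left, the right end right. Springs 4 N m/rad (5 to 9 N at a pad); stops at 0.34 rad.
- left_pad (a point): Centre of the flush grey corner pad, 24 mm wide with a steel screw, on top of the panel at its near left corner: 45 mm nearer and 100 mm left of the axle's middle. It is the place to press; it moves with the panel.
- right_pad (a point): The same at the near right corner, 100 mm right of the axle's middle.
- pointer_tip (a point): Upper end of the dark steel pointer that stands up from the panel's far edge, in front of the scale board's far face: 6 mm wide at the tip, 200 mm above the axle (250 mm above the bench), 118 mm beyond the axle's middle in x, upright at rest. It moves sideways (fixture y) about 2 mm for each mm that a corner pad goes down.
- mark_left: Left index tab: black plastic clip 16 mm wide (y), 56 mm high, hooked over the scale board's top edge, 25 to 42 mm left of the middle. Origin mid-width at its lower end, 185 mm above the bench; axes as the fixture's. The pointer stands on the tab when its tip has the same y as this origin in the fixture's frame, give or take half the tab's width.
- mark_right: Right index tab, the same, 25 to 42 mm right of the middle.
- knob_cap: Bystander, loose: white knob cap 40 mm wide, 26 mm high, on the bench between the robot and the fixture.
- timer_unit: Bystander, loose: white timer block 45 x 50 x 28 mm with a steel boss and a shaft on top (52 mm high in all), beside one end of the fixture.
- tape_roll: Bystander, loose: black ring 64 mm wide, 20 mm high, beside the other end of the fixture.
- driver: Bystander, loose: blue power screwdriver 235 mm long, 36 mm thick, lying to the robot's right.
- oil_bottle: Bystander, loose: white bottle 52 mm wide, 130 mm high, to the left.
- bracket: Bystander, loose: steel angle bracket 60 x 30 x 37 mm, near left.

How it is judged (in metres and radians):
On the way, in this order (a step that is already met when the one before it is completed fails the run):
1. the near left corner is pressed down by the fingers and the pointer is held on the left tab (within 8 mm of its middle) for 0.5 s (y of pointer_tip in the frame of mark_left between -0.008 and 0.008 m and contact force between the fingers and panel above 0.5 N and y of the grasp point in the frame of fixture above 0.04 m and x of the grasp point in the frame of fixture below 0.01 m), for 0.5 s.
2. the panel is let go and the pointer is back in the middle (within 8 mm) (y of pointer_tip in the frame of fixture between -0.008 and 0.008 m and contact force between each of the arm, the fingers and panel below 0.2 N), for 0.1 s.
3. the near right corner is pressed down by the fingers and the pointer is held on the right tab (within 8 mm of its middle) for 0.5 s (y of pointer_tip in the frame of mark_right between -0.008 and 0.008 m and contact force between the fingers and panel above 0.5 N and y of the grasp point in the frame of fixture below -0.04 m and x of the grasp point in the frame of fixture below 0.01 m), for 0.5 s.
At the end, for the whole second after the job is handed in: The panel is let go and at rest, with the pointer tip within 8 mm of the middle of the scale (all of step 2 and angular speed of panel below 0.05 rad/s); the robot touches nothing.
It fails at once if the pointer is driven well past a tab (more than 20 mm beyond its middle) (y of pointer_tip in the frame of mark_left above 0.02 m or y of pointer_tip in the frame of mark_right below -0.02 m).
It fails at once if an end of the panel is lifted, or the panel moved by the pointer, instead of pressing a corner down ((y of pointer_tip in the frame of fixture above 0.012 m and contact force between the fingers and panel above 1 N and y of the grasp point in the frame of fixture below 0.02 m) or (y of pointer_tip in the frame of fixture below -0.012 m and contact force between the fingers and panel above 1 N and y of the grasp point in the frame of fixture above -0.02 m) or (contact force between the fingers and panel above 1 N and x of the grasp point in the frame of fixture above 0.07 m)).
It fails at once if a loose part is moved or lifted by more than 20 mm (distance of any of knob_cap, timer_unit, tape_roll, driver, oil_bottle, bracket from where it was at the start of the episode above 0.02 m).
It also fails if it takes over 58 s, if anything falls off the work surface, if the arm or the gripper's body presses on something with over 40 N, if the wrist force passes 120 N, or if a joint passes its speed limit or range.

## Robot

A 7-joint arm with a two-finger parallel gripper is mounted at the origin on the work surface. World frame = base frame: x ahead of the robot, y to its left, z up, the work surface at z = 0. Lengths are in m, angles in degrees, forces in N, time in s.
With the tool pointing down it reaches from about 0.425 to 0.875 m from the base axis. Payload 4.7 kg.
Tool frame: the origin (TCP) lies at the very end of the fingers, on their centre line; the grasp point (between the pads) lies 19 mm behind it; z points along the fingers, y is the direction in which the jaws open and shut (so a half turn about z gives the same grasp; the last joint's range is limited). The gripper opens to 87 mm and grips with 3 to 60 N. Pads are 19 mm wide; open, the fingers measure 117 mm over their backs; the gripper's body (75 mm by 190 mm) begins 51 mm behind the grasp point.
Start: joints at [-64.624, 18.392, -4.016, 83.108, 1.295, 78.541, -3.26], TCP at [0.27, 0.591, 0.223] pointing down, gripper open.
Joint ranges: [-163.93, 163.93], [-17.29, 119.83], [-79.2, 71.16], [3.27, 140.29], [-89.18, 269.18], [5.43, 117.66], [-154.24, 154.24]. Speed limits (degrees/s): [147.25, 147.25, 180, 180, 180, 180, 180].

## Interface

Orientations are given as [roll, pitch, yaw] about the fixed x, y, z axes, in that order (R = Rz(yaw) Ry(pitch) Rx(roll)).
In Python, from cell import telemetry, imaging, ctrl gives the robot as it stands.
- The arm moves only by the tool send_rows, never from a script. Its argument "rows" is a list of rows, each an object of numbers: "rx", "ry", "rz": the turn, a rotation vector about the world's x, y, z in degrees; "x", "y", "z": the shift along the world's x, y, z in m; "claw": the closure, from 0 (fully open) to 1 (shut). In form: [{"rx": .., "ry": .., "rz": .., "x": .., "y": .., "z": .., "claw": ..}, ...]. A call has 1 to 8 rows; each row shifts and turns the commanded pose from where the row before left it; what a row does not reach is not made up. A row lasts 1/10 s, in which the tool goes at most 50 mm and 8.59 degrees, less where a joint would pass 70% of its speed; a pose out of reach is approached as far as the arm can. A call is refused whole if a number of a shift passes 0.05 or a number of a turn 8.59, either way. A call with a gripper value outside its range is refused whole. The fingers move at their own pace and stop on an object; the grip force is fixed at half the most. Time passes only in rows, so rows that do not move let the fingers close. It gives the time, the measured TCP pose, the force and the opening at its end, in the units of the state.
- telemetry.read_state(): the state, without advancing time (a new reading comes with each control period).
- imaging.camera(name): name is "scene" or "side" or "wrist"; returns a dict with "pixels" (480x640x3 uint8, red, green, blue), "z_map" (480x640 float32, m along the optical axis (not along the pixel's ray), 0 where there is no reading), "fov_y" (degrees; the focal length in pixels is half the picture's height over the tangent of half this angle, whatever the lens; pixels are square), "cx", "cy" (the principal point, pixels), "R" (3x3) and "t" (3): a world point X has camera coordinates R X + t. Camera axes: x right, y down, z forward; pixel columns grow to the right and rows downward; lengths in m; the calibration is good to about 2 mm. A picture is of the moment at which its call begins.
- ctrl.close_job(): hands the job in, once; it reports no verdict.
The state is a dict: "time_s": time; "q": joint angles; "joint_velocities": joint speeds; "effort": joint torques, N m; "ee_pos": TCP position; "tcp_rot": TCP orientation; "force": force on the tool from outside, world axes, zero at the start; "ft_torque": the same for the moment, N m; "gripper_width": finger opening in m.
Only numpy, scipy, OpenCV 4.12 (cv2) and the standard library are available. Lean on these libraries where they do the work, as an engineer would, in place of code of your own. Each camera call takes 0.05 s, during which the arm holds its last target.

## Working session

There is one attempt and no reset: what is moved stays moved. The work goes in short steps, Python scripts to look and compute and a tool call to move; the robot and the scene stay as the last step left them, time stands still between calls to the robot, and variables do not carry over. Pictures are saved under pics/ and viewed, and the job is handed in when it is done.

Besides the shell and the picture viewer there is one more tool, called after "Request:" by a JSON object that holds its "api" and its "payload". send_rows: Moves the arm, as the interface text tells. Its arguments: {"type":"object","properties":{"rows":{"type":"array","items":{"type":"object","properties":{"rx":{"type":"number"},"ry":{"type":"number"},"rz":{"type":"number"},"x":{"type":"number"},"y":{"type":"number"},"z":{"type":"number"},"claw":{"type":"number"}}}}},"required":["rows"]}

```bash
mkdir -p pics; ls
cat > h.py <<'E'
import numpy as np, cv2
from cell import telemetry, imaging, ctrl
def shot(n,tag):
    d=imaging.camera(n); cv2.imwrite(f'pics/{tag}.png',cv2.cvtColor(d['pixels'],cv2.COLOR_RGB2BGR)); np.savez(f'pics/{tag}.npz',**{k:np.array(v) for k,v in d.items()}); return d
def load(tag): return dict(np.load(f'pics/{tag}.npz'))
def ray(d,u,v):
    f=240/np.tan(np.radians(d['fov_y'])/2); R=np.array(d['R']);t=np.array(d['t'])
    return -R.T@t, R.T@np.array([(u-d['cx'])/f,(v-d['cy'])/f,1])
def onz(d,u,v,z):
    c,r=ray(d,u,v); return c+r*(z-c[2])/r[2]
def dep(d,u,v):
    c,r=ray(d,u,v); return c+r*d['z_map'][int(v),int(u)]
def proj(d,X):
    f=240/np.tan(np.radians(d['fov_y'])/2); p=np.array(d['R'])@X+np.array(d['t']); return f*p[0]/p[2]+d['cx'],f*p[1]/p[2]+d['cy']
E
python3 - <<'E'
from h import *
for n in('scene','side','wrist'):
    d=shot(n,n+'0'); print(n,d['fov_y'],d['cx'],d['cy'],ray(d,320,240))
print(telemetry.read_state())
E
```

```text
pics
scene 48.75669252756477 311.73315503356196 237.487680423661 (array([1.21996009, 0.59788063, 0.89312436]), array([-0.6221043 , -0.49653105, -0.60556528]))
side 54.18452045182062 315.85892303072063 236.74254452482893 (array([-0.02355015, -0.55848427,  0.82444703]), array([ 0.52007535,  0.55340498, -0.65068478]))
wrist 60.33406626061438 321.9046054495244 242.43237907303399 (array([0.20879266, 0.6199242 , 0.38333952]), array([ 0.22233803, -0.10852088, -0.96894014]))
{'time_s': 0.15, 'q': array([-64.62348729,  18.42954579,  -4.01478359,  83.15737546,
         1.29454009,  78.54111645,  -3.25920986]), 'joint_velocities': array([-0.05409294, -0.13418414, -0.10207359, -0.23364148,  0.09784086,
       -0.08046352,  0.06221319]), 'effort': array([ 3.97699341e-05, -4.91795433e+01, -4.04577255e-01, -3.12872779e+01,
       -6.39793323e-02,  4.05880564e-02,  1.00098866e-04]), 'ee_pos': array([0.27013713, 0.5907587 , 0.2217228 ]), 'tcp_rot': array([-1.79917148e+02,  4.78461688e-03,  1.55432840e+02]), 'force': array([ 0.21698642, -0.44735737, -0.19346973]), 'ft_torque': array([ 0.02552065, -0.06933133,  0.00423732]), 'gripper_width': 0.08690052643457966}
```

View pics/scene0.png

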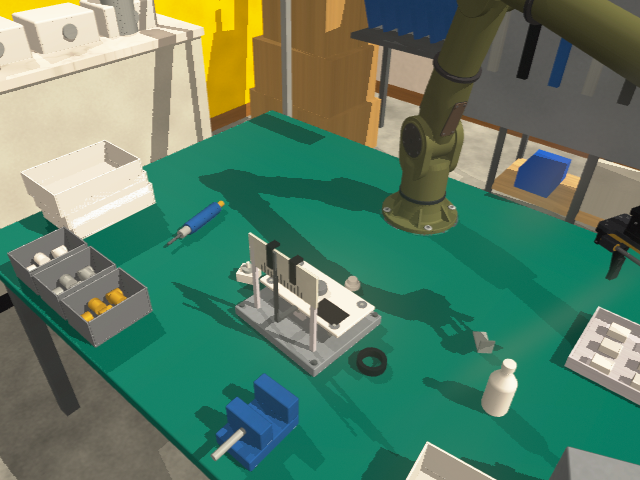

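View pics/side0.png

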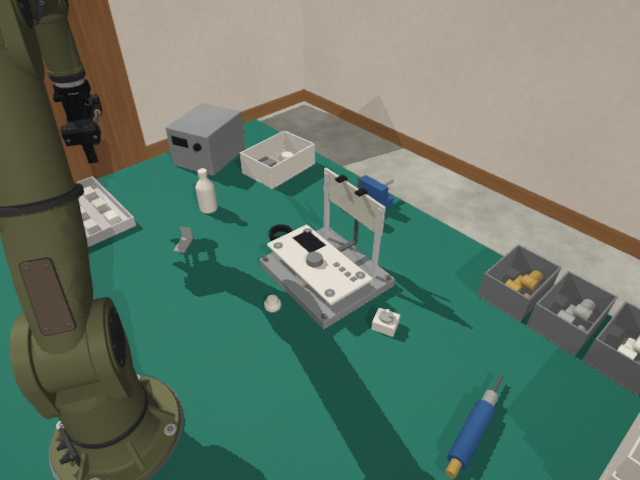

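The scene view (from the far side) shows the fixture at about (305,310) and the tabs at (273,250) and (296,268). The side view shows the panel at about (317,265). I'll zoom in on both.

Run:
```python
import cv2
a=cv2.imread('pics/scene0.png')[225:385,225:395]; b=cv2.imread('pics/side0.png')[165:335,250:410]
cv2.imwrite('pics/za.png',cv2.resize(a,None,fx=3.5,fy=3.5,interpolation=cv2.INTER_CUBIC))
cv2.imwrite('pics/zb.png',cv2.resize(b,None,fx=3.5,fy=3.5,interpolation=cv2.INTER_CUBIC))
```

```text
(no output)
```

View pics/za.png

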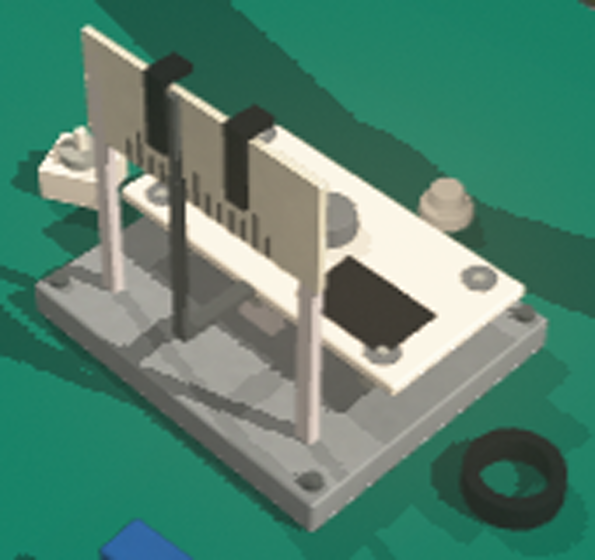

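View pics/zb.png

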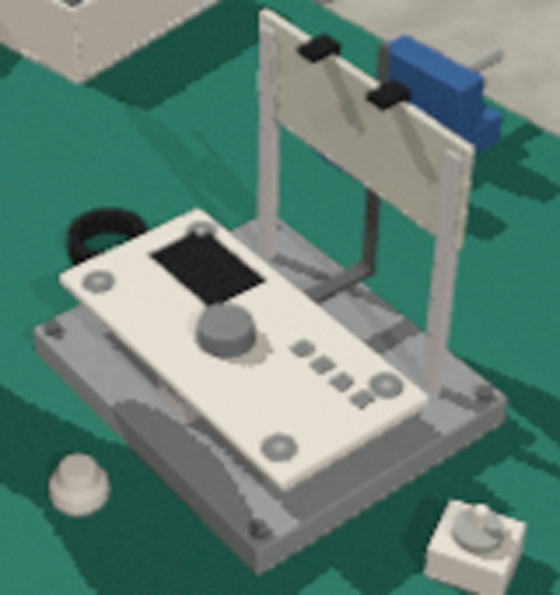

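```bash
cat >> h.py <<'E'
def fixt():
    s=load('side0')
    px=[(98,281),(201,229),(386,385),(280,447)]  # NL FL FR NR (zoom)
    return [onz(s,250+u/3.5,165+v/3.5,0.068) for u,v in px]
E
python3 - <<'E'
from h import *
P=np.array(fixt()); print(P.round(4)); c=P.mean(0)
s=load('side0')
print([dep(s,250+u/3.5,165+v/3.5).round(4) for u,v in [(98,281),(201,229),(386,385),(280,447)]])
ey=(P[0]-P[3]+P[1]-P[2])[:2]; yaw=np.arctan2(-ey[0],ey[1]); print('c',c,'yaw',np.degrees(yaw), np.linalg.norm(P[0]-P[3]),np.linalg.norm(P[1]-P[2]),np.linalg.norm(P[0]-P[1]),np.linalg.norm(P[2]-P[3]))
R=np.array([[np.cos(yaw),-np.sin(yaw)],[np.sin(yaw),np.cos(yaw)]])
L=lambda X:np.r_[R.T@(X[:2]-c[:2]),X[2]]
d=load('scene0')
def onxf(u,v,xf):
    cc,r=ray(d,u,v); n=R[:,0]; k=(xf-n@(cc[:2]-c[:2]))/(n@r[:2]); return L(cc+r*k)
for nm,u,v in [('Rlowa',145,150),('Rlowb',170,156),('Llowa',225,203),('Llowb',247,210),('Rtop',158,80),('Ltop',236,130),('boardTL',83,28),('boardTR',320,185)]:
    U,V=225+u/3.5,225+v/3.5
    print(nm,onxf(U,V,.105).round(4),L(dep(d,U,V)).round(4))
for nm,u,v in [('tip',175,90),('base',181,335)]:
    U,V=225+u/3.5,225+v/3.5
    print(nm,onxf(U,V,.118).round(4),L(dep(d,U,V)).round(4))
# scene pads
for nm,u,v in [('NL',480,278),('FL',383,354),('FR',160,190)]:
    print(nm,L(onz(d,225+u/3.5,225+v/3.5,.068)).round(4))
E
```

```text
[[ 0.4917  0.1396  0.068 ]
 [ 0.5829  0.1338  0.068 ]
 [ 0.5654 -0.0669  0.068 ]
 [ 0.4765 -0.0599  0.068 ]]
[array([0.4907, 0.1382, 0.0695]), array([0.5836, 0.1345, 0.0672]), array([ 0.5646, -0.0676,  0.0691]), array([ 0.4762, -0.0602,  0.0685])]
c [0.52914074 0.03666162 0.068     ] yaw -4.676863254715372 0.2000338263593235 0.2013955645262338 0.09136973272074331 0.08916607539573401
Rlowa [ 0.105  -0.0418  0.1751] [ 0.104  -0.043   0.1738]
Rlowb [ 0.105  -0.019   0.1844] [0.1229 0.0021 0.2079]
Llowa [0.105  0.0281 0.1778] [0.1027 0.0256 0.1748]
Llowb [0.105  0.0465 0.1844] [0.1046 0.0461 0.1839]
Rtop [ 0.105  -0.0271  0.2365] [ 0.1088 -0.0225  0.2412]
Ltop [0.105  0.038  0.2382] [0.1074 0.0405 0.2411]
boardTL [ 0.105  -0.094   0.2378] [ 0.1029 -0.0968  0.2353]
boardTR [0.105  0.1032 0.2391] [0.1009 0.0993 0.2342]
tip [0.118  0.0027 0.2534] [ 0.1012 -0.0169  0.2329]
base [0.118  0.0003 0.0587] [0.1207 0.0034 0.063 ]
NL [-0.0453  0.1022  0.068 ]
FL [0.0468 0.104  0.068 ]
FR [ 0.0448 -0.1018  0.068 ]
```

```bash
cat >> h.py <<'E'
C=np.array([.52914,.03666]); YAW=np.radians(-4.677)
RF=np.array([[np.cos(YAW),-np.sin(YAW)],[np.sin(YAW),np.cos(YAW)]])
def cloud(d):
    f=240/np.tan(np.radians(d['fov_y'])/2); v,u=np.mgrid[:480,:640]; z=d['z_map']
    p=np.stack([(u-d['cx'])/f*z,(v-d['cy'])/f*z,z],-1); X=(p-np.array(d['t']))@np.array(d['R'])
    X=X.copy(); X[...,:2]=(X[...,:2]-C)@RF; return X
E
python3 - <<'E'
from h import *
d=load('scene0'); X=cloud(d); dark=d['pixels'].max(2)<70
m=dark&(X[...,0]>.09)&(X[...,0]<.113)&(abs(X[...,1])<.06)&(X[...,2]>.18)&(X[...,2]<.245)&(d['z_map']>0)
y=X[m]
for lo in np.arange(.182,.245,.006):
    q=y[(y[:,2]>=lo)&(y[:,2]<lo+.006)]
    for s in(1,-1):
        w=q[q[:,1]*s>0]
        if len(w): print(round(lo,3),s,len(w),'x',np.median(w[:,0]).round(4),'y',w[:,1].min().round(4),w[:,1].max().round(4))
p=(X[...,0]>.113)&(X[...,0]<.13)&(abs(X[...,1])<.08)&(X[...,2]>.12)&(X[...,2]<.26)
q=X[p]; 
for lo in np.arange(.12,.26,.02):
    w=q[(q[:,2]>=lo)&(q[:,2]<lo+.02)]
    if len(w):print(lo.round(3),len(w),np.median(w,0).round(4))
b=d['pixels'].min(2)>150
q=X[b&(abs(X[...,0]-.103)<.006)&(X[...,2]>.16)&(X[...,2]<.232)]; print('board',q[:,1].min(),q[:,1].max(),np.median(q[:,0]))
E
```

```text
0.182 1 3 x 0.1077 y 0.04 0.046
0.188 1 11 x 0.1081 y 0.0343 0.0452
0.188 -1 15 x 0.1087 y -0.035 -0.0204
0.194 1 16 x 0.1084 y 0.0346 0.0474
0.194 -1 13 x 0.1085 y -0.0349 -0.0191
0.2 1 13 x 0.1078 y 0.0349 0.0459
0.2 -1 12 x 0.1094 y -0.0326 -0.0195
0.206 1 13 x 0.108 y 0.0315 0.0462
0.206 -1 12 x 0.1088 y -0.0333 -0.0208
0.212 1 16 x 0.1084 y 0.0311 0.0483
0.212 -1 17 x 0.1086 y -0.0328 -0.0198
0.218 1 15 x 0.1085 y 0.0306 0.0477
0.218 -1 10 x 0.1082 y -0.0338 -0.0219
0.224 1 17 x 0.109 y 0.0324 0.0473
0.224 -1 9 x 0.1087 y -0.0319 -0.02
0.23 1 16 x 0.1088 y 0.0319 0.0472
0.23 -1 16 x 0.1093 y -0.0351 -0.0185
0.236 1 58 x 0.1007 y 0.0301 0.0476
0.236 -1 47 x 0.1011 y -0.0379 -0.0188
0.242 1 23 x 0.1022 y 0.0325 0.0463
0.242 -1 24 x 0.0999 y -0.0343 -0.0189
0.12 34 [0.1214 0.0031 0.1273]
0.14 36 [0.1221 0.0035 0.1502]
0.16 41 [0.1219 0.0035 0.1705]
0.18 32 [0.1215 0.0036 0.1899]
0.2 29 [0.1214 0.0035 0.2111]
0.22 29 [0.122  0.0032 0.2283]
0.24 25 [0.1212 0.0017 0.247 ]
board -1.5243010893858158 0.10434824682779026 0.101865874540733
```

Fixture fit: origin (0.529, 0.037), yaw −4.7°. Relative to the pointer at rest, the tabs are at about +37 mm and −30 mm. Next: close the claw, then move above the near left pad at (0.492, 0.140).

Request:
{"api": "send_rows", "payload": {"rows": [{"x": 0.0185, "y": -0.0375, "rz": 2.5, "claw": 1}, {"x": 0.0185, "y": -0.0375, "rz": 2.5, "claw": 1}, {"x": 0.0185, "y": -0.0375, "rz": 2.5, "claw": 1}, {"x": 0.0185, "y": -0.0375, "rz": 2.5, "claw": 1}, {"x": 0.0185, "y": -0.0375, "rz": 2.5, "claw": 1}, {"x": 0.0185, "y": -0.0375, "rz": 2.5, "claw": 1}, {"x": 0.0185, "y": -0.0375, "rz": 2.5, "claw": 1}, {"x": 0.0185, "y": -0.0375, "rz": 2.5, "claw": 1}]}}

```text
invalid input
```

Request:
{"api": "send_rows", "payload": {"rows": [{"x": 0.0185, "y": -0.0375, "claw": 1}, {"x": 0.0185, "y": -0.0375, "claw": 1}, {"x": 0.0185, "y": -0.0375, "claw": 1}, {"x": 0.0185, "y": -0.0375, "z": -0.02, "claw": 1}, {"z": -0.04, "claw": 1}, {"z": -0.03, "claw": 1}, {"claw": 1}, {"claw": 1}]}}

```text
invalid input
```

Run:
```python
from h import *
s=telemetry.read_state(); print(s['time_s'],s['ee_pos'],s['tcp_rot'],s['force'],s['gripper_width'])
p=s['ee_pos']; print('local',RF.T@(p[:2]-C))
a=shot('side','side1')['pixels'][140:335,230:430]; b=shot('scene','scene1')['pixels'][225:385,225:425]
cv2.imwrite('pics/z1.png',cv2.resize(np.hstack([a[:160],b])[...,::-1],None,fx=2,fy=2))
```

```text
0.15 [0.27013713 0.5907587  0.2217228 ] [-1.79917148e+02  4.78461688e-03  1.55432840e+02] [ 0.21698642 -0.44735737 -0.19346973] 0.08690052643457966
local [-0.30332078  0.53113498]
```

View pics/z1.png

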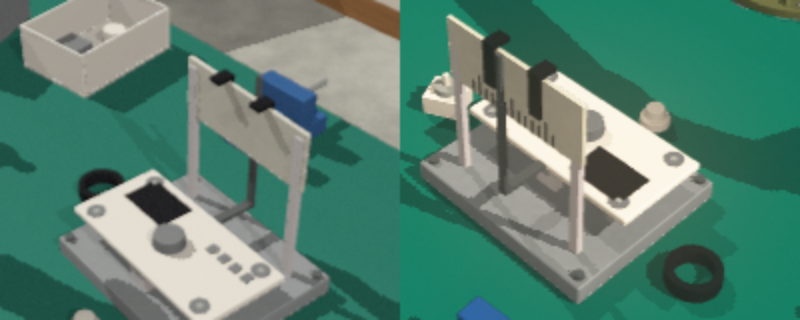

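Both calls were refused, so nothing moved. Probably every field has to be given, so I'll try one full row.

Request:
{"api": "send_rows", "payload": {"rows": [{"rx": 0, "ry": 0, "rz": 2.5, "x": 0.0185, "y": -0.0375, "z": 0, "claw": 1}]}}

```text
time_s: 0.35
ee_pos: [0.2837, 0.5576, 0.2214]
tcp_rot: [180.0, -0.2, 158.5]
force: [0.2, -0.2, -0.0]
gripper_width: 0.0838
```

Request:
{"api": "send_rows", "payload": {"rows": [{"rx": 0, "ry": 0, "rz": 2.5, "x": 0.0185, "y": -0.0375, "z": 0, "claw": 1}, {"rx": 0, "ry": 0, "rz": 2.5, "x": 0.0185, "y": -0.0375, "z": 0, "claw": 1}, {"rx": 0, "ry": 0, "rz": 2.5, "x": 0.0185, "y": -0.0375, "z": 0, "claw": 1}, {"rx": 0, "ry": 0, "rz": 2.5, "x": 0.0185, "y": -0.0375, "z": 0, "claw": 1}, {"rx": 0, "ry": 0, "rz": 2.5, "x": 0.0185, "y": -0.0375, "z": 0, "claw": 1}, {"rx": 0, "ry": 0, "rz": 2.5, "x": 0.0185, "y": -0.0375, "z": 0, "claw": 1}, {"rx": 0, "ry": 0, "rz": 2.5, "x": 0.0185, "y": -0.0375, "z": 0, "claw": 1}, {"rx": 0, "ry": 0, "rz": 0, "x": 0.0185, "y": -0.0375, "z": 0, "claw": 1}]}}

```text
time_s: 1.15
ee_pos: [0.4373, 0.252, 0.2228]
tcp_rot: [180.0, 0.0, 175.5]
force: [1.0, -0.2, -0.0]
gripper_width: 0.0229
```

Request:
{"api": "send_rows", "payload": {"rows": [{"rx": 0, "ry": 0, "rz": 0, "x": 0.0185, "y": -0.0375, "z": 0, "claw": 1}, {"rx": 0, "ry": 0, "rz": 0, "x": 0.0185, "y": -0.0375, "z": 0, "claw": 1}, {"rx": 0, "ry": 0, "rz": 0, "x": 0.0185, "y": -0.0375, "z": -0.02, "claw": 1}, {"rx": 0, "ry": 0, "rz": 0, "x": 0, "y": 0, "z": -0.04, "claw": 1}, {"rx": 0, "ry": 0, "rz": 0, "x": 0, "y": 0, "z": -0.03, "claw": 1}, {"rx": 0, "ry": 0, "rz": 0, "x": 0, "y": 0, "z": 0, "claw": 1}, {"rx": 0, "ry": 0, "rz": 0, "x": 0, "y": 0, "z": 0, "claw": 1}]}}

```text
time_s: 1.85
ee_pos: [0.4923, 0.1413, 0.133]
tcp_rot: [-180.0, -0.0, 175.5]
force: [0.7, 0.8, 0.4]
gripper_width: 0.0004
```

Run:
```python
from h import *
s=telemetry.read_state(); print(s['time_s'],s['ee_pos'],s['tcp_rot'],s['force'],s['gripper_width'])
p=s['ee_pos']; print('local',RF.T@(p[:2]-C))
a=shot('side','side1')['pixels'][140:335,230:430]; b=shot('scene','scene1')['pixels'][225:385,225:425]
cv2.imwrite('pics/z2.png',cv2.resize(np.hstack([a[:160],b])[...,::-1],None,fx=2,fy=2))
```

```text
1.85 [0.49226925 0.14129837 0.13300568] [-1.79985349e+02 -1.67877427e-02  1.75454661e+02] [0.74485706 0.79686877 0.44256652] 0.00039532268527421913
local [-0.04528002  0.10128356]
```

View pics/z2.png

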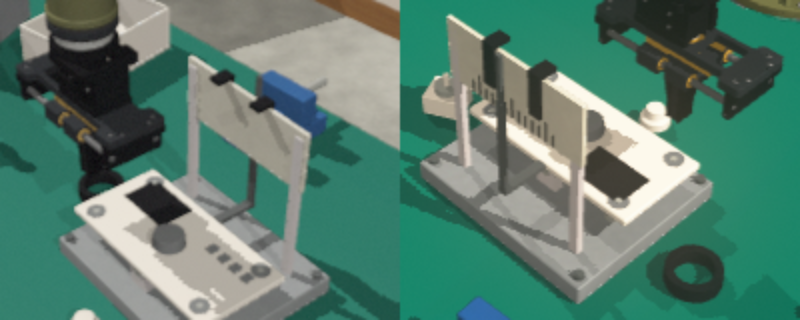

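The closed claw is over the left pad, 65 mm above the panel; the pointer is still at rest. Descending.

Request:
{"api": "send_rows", "payload": {"rows": [{"rx": 0, "ry": 0, "rz": 0, "x": 0, "y": 0, "z": -0.03, "claw": 1}, {"rx": 0, "ry": 0, "rz": 0, "x": 0, "y": 0, "z": -0.025, "claw": 1}, {"rx": 0, "ry": 0, "rz": 0, "x": 0, "y": 0, "z": -0.008, "claw": 1}, {"rx": 0, "ry": 0, "rz": 0, "x": 0, "y": 0, "z": -0.003, "claw": 1}, {"rx": 0, "ry": 0, "rz": 0, "x": 0, "y": 0, "z": -0.003, "claw": 1}, {"rx": 0, "ry": 0, "rz": 0, "x": 0, "y": 0, "z": -0.003, "claw": 1}, {"rx": 0, "ry": 0, "rz": 0, "x": 0, "y": 0, "z": -0.002, "claw": 1}, {"rx": 0, "ry": 0, "rz": 0, "x": 0, "y": 0, "z": 0, "claw": 1}]}}

```text
time_s: 2.75
ee_pos: [0.4933, 0.1424, 0.0596]
tcp_rot: [179.9, 0.1, 175.5]
force: [0.9, 3.2, 4.5]
gripper_width: 0.0004
```

```bash
cat >> h.py <<'E'
def check(tag):
    s=telemetry.read_state(); print(s['time_s'],s['ee_pos'],s['force'])
    print('local',RF.T@(s['ee_pos'][:2]-C))
    d=shot('scene',tag); a=d['pixels'][225:345,225:325]
    cv2.imwrite(f'pics/z{tag}.png',cv2.resize(a[...,::-1],None,fx=5,fy=5,interpolation=cv2.INTER_CUBIC))
    X=cloud(d); q=X[(X[...,0]>.112)&(X[...,0]<.135)&(abs(X[...,1])<.09)&(X[...,2]>.08)&(X[...,2]<.255)]
    # line fit y vs z
    for _ in range(3):
        k=np.polyfit(q[:,2],q[:,1],1); q=q[abs(np.polyval(k,q[:,2])-q[:,1])<.006]
    print('n',len(q),'tip y (scene-biased by ~+.003)',np.polyval(k,.247),'angle',np.arctan(k[0]))
E
python3 -c "
from h import *
check('L1')"
```

```text
2.75 [0.49333103 0.14244637 0.05960045] [0.89403057 3.23761328 4.46528628]
local [-0.04431538  0.10251431]
n 270 tip y (scene-biased by ~+.003) 0.02072316575625073 angle 0.08707321587788146
```

View pics/zL1.png

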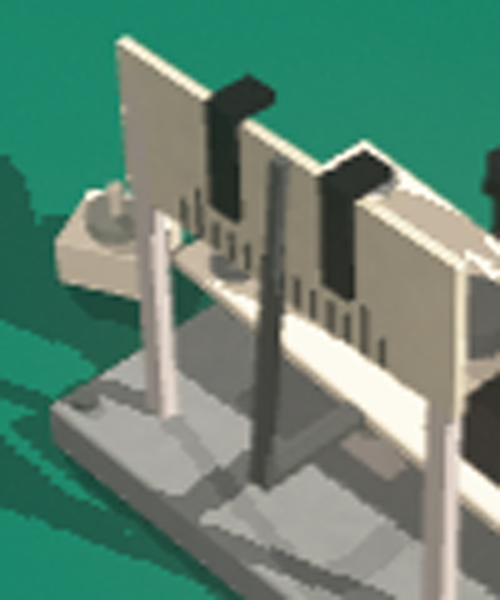

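The pointer leans toward the left tab, with its tip at about +17 mm of the ~37 needed. About 9 mm more down; I'll go 8.5 mm and check.

Request:
{"api": "send_rows", "payload": {"rows": [{"rx": 0, "ry": 0, "rz": 0, "x": 0, "y": 0, "z": -0.003, "claw": 1}, {"rx": 0, "ry": 0, "rz": 0, "x": 0, "y": 0, "z": -0.003, "claw": 1}, {"rx": 0, "ry": 0, "rz": 0, "x": 0, "y": 0, "z": -0.0025, "claw": 1}, {"rx": 0, "ry": 0, "rz": 0, "x": 0, "y": 0, "z": 0, "claw": 1}]}}

```text
time_s: 3.2
ee_pos: [0.4934, 0.1429, 0.0512]
tcp_rot: [179.8, 0.1, 175.5]
force: [-1.1, 4.2, 7.3]
gripper_width: 0.0003
```

```bash
python3 -c "
from h import *
check('L2')"
```

```text
3.2 [0.49335894 0.14289401 0.05122717] [-1.11489541  4.23451738  7.3392557 ]
local [-0.04432407  0.10296274]
n 257 tip y (scene-biased by ~+.003) 0.038069407630328615 angle 0.17381327508753444
```

View pics/zL2.png

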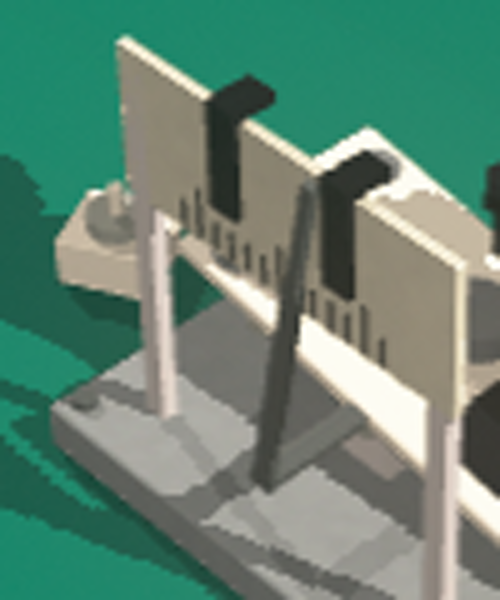

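The tip is at about +35 to +36 mm, on the tab by depth; the picture alone is shifted by parallax. I'll add 1 mm and hold for over a second.

Request:
{"api": "send_rows", "payload": {"rows": [{"rx": 0, "ry": 0, "rz": 0, "x": 0, "y": 0, "z": -0.001, "claw": 1}, {"rx": 0, "ry": 0, "rz": 0, "x": 0, "y": 0, "z": 0, "claw": 1}, {"rx": 0, "ry": 0, "rz": 0, "x": 0, "y": 0, "z": 0, "claw": 1}, {"rx": 0, "ry": 0, "rz": 0, "x": 0, "y": 0, "z": 0, "claw": 1}, {"rx": 0, "ry": 0, "rz": 0, "x": 0, "y": 0, "z": 0, "claw": 1}, {"rx": 0, "ry": 0, "rz": 0, "x": 0, "y": 0, "z": 0, "claw": 1}, {"rx": 0, "ry": 0, "rz": 0, "x": 0, "y": 0, "z": 0, "claw": 1}, {"rx": 0, "ry": 0, "rz": 0, "x": 0, "y": 0, "z": 0, "claw": 1}]}}

```text
time_s: 4.05
ee_pos: [0.4934, 0.1429, 0.0505]
tcp_rot: [179.8, 0.1, 175.5]
force: [-0.5, 3.6, 7.2]
gripper_width: 0.0001
```

```bash
python3 -c "
from h import *
check('L3')
# tab and tip from the RGB: tip pixel row cast at x=.121 vs tab edges
d=load('L3'); X=cloud(d); dark=d['pixels'].max(2)<60
m=dark&(X[...,0]>.104)&(X[...,0]<.112)&(X[...,2]>.186)&(X[...,2]<.236)&(X[...,1]>0.015)&(X[...,1]<.06)
print('left tab',np.percentile(X[m][:,1],[0,5,50,95,100]))
shot('side','sL3')"
```

```text
4.05 [0.49337997 0.14290514 0.05051968] [-0.48502185  3.62699912  7.1711365 ]
local [-0.04430402  0.10297555]
n 254 tip y (scene-biased by ~+.003) 0.03916876568592977 angle 0.17782392791851193
left tab [0.031326   0.03283363 0.04123791 0.04695567 0.04845615]
```

View pics/sL3.png

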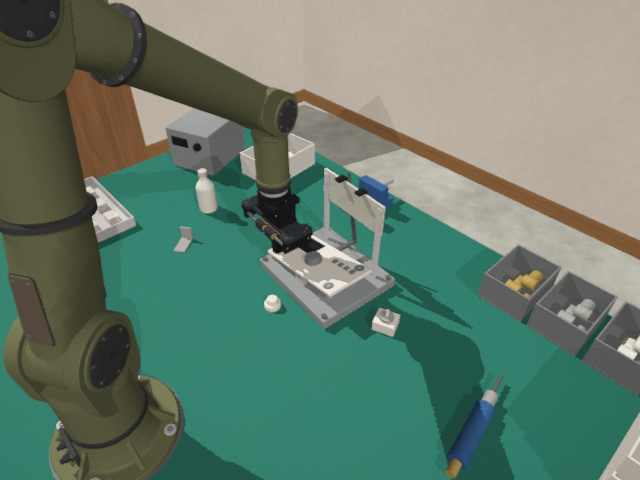

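The tip is at 39.2 mm and the tab's middle at about 40 mm in the same frame, and it has been held for ~1 s. Letting go gently.

Request:
{"api": "send_rows", "payload": {"rows": [{"rx": 0, "ry": 0, "rz": 0, "x": 0, "y": 0, "z": 0, "claw": 1}, {"rx": 0, "ry": 0, "rz": 0, "x": 0, "y": 0, "z": 0.004, "claw": 1}, {"rx": 0, "ry": 0, "rz": 0, "x": 0, "y": 0, "z": 0.004, "claw": 1}, {"rx": 0, "ry": 0, "rz": 0, "x": 0, "y": 0, "z": 0.004, "claw": 1}, {"rx": 0, "ry": 0, "rz": 0, "x": 0, "y": 0, "z": 0.004, "claw": 1}, {"rx": 0, "ry": 0, "rz": 0, "x": 0, "y": 0, "z": 0.004, "claw": 1}, {"rx": 0, "ry": 0, "rz": 0, "x": 0, "y": 0, "z": 0.015, "claw": 1}, {"rx": 0, "ry": 0, "rz": 0, "x": 0, "y": 0, "z": 0.045, "claw": 1}]}}

```text
time_s: 4.95
ee_pos: [0.4883, 0.1388, 0.1252]
tcp_rot: [-179.6, -0.5, 175.4]
force: [1.1, 0.2, -0.8]
gripper_width: 0.0003
```

Request:
{"api": "send_rows", "payload": {"rows": [{"rx": 0, "ry": 0, "rz": 0, "x": 0, "y": 0, "z": 0, "claw": 1}, {"rx": 0, "ry": 0, "rz": 0, "x": 0, "y": 0, "z": 0, "claw": 1}, {"rx": 0, "ry": 0, "rz": 0, "x": 0, "y": 0, "z": 0, "claw": 1}, {"rx": 0, "ry": 0, "rz": 0, "x": 0, "y": 0, "z": 0, "claw": 1}]}}

```text
time_s: 5.35
ee_pos: [0.4912, 0.1405, 0.1276]
tcp_rot: [-179.9, -0.2, 175.4]
force: [-0.1, -0.4, -1.3]
gripper_width: 0.0003
```

```bash
python3 -c "
from h import *
check('M1'); print(C+RF@np.array([-.045,-.1]))"
```

```text
5.35 [0.49115115 0.14051677 0.12755999] [-0.1082516  -0.42116643 -1.31207098]
local [-0.04633068  0.10041339]
n 270 tip y (scene-biased by ~+.003) 0.0032231759523213424 angle -0.003437620353325426
[ 0.476136   -0.05933779]
```

The pointer is back in the middle (angle ≈ 0). Moving over the right pad at (0.476, −0.059).

Request:
{"api": "send_rows", "payload": {"rows": [{"rx": 0, "ry": 0, "rz": 0, "x": -0.003, "y": -0.04, "z": 0, "claw": 1}, {"rx": 0, "ry": 0, "rz": 0, "x": -0.003, "y": -0.04, "z": 0, "claw": 1}, {"rx": 0, "ry": 0, "rz": 0, "x": -0.003, "y": -0.04, "z": 0, "claw": 1}, {"rx": 0, "ry": 0, "rz": 0, "x": -0.003, "y": -0.04, "z": 0, "claw": 1}, {"rx": 0, "ry": 0, "rz": 0, "x": -0.003, "y": -0.04, "z": 0, "claw": 1}, {"rx": 0, "ry": 0, "rz": 0, "x": 0, "y": 0, "z": 0, "claw": 1}, {"rx": 0, "ry": 0, "rz": 0, "x": 0, "y": 0, "z": 0, "claw": 1}, {"rx": 0, "ry": 0, "rz": 0, "x": 0, "y": 0, "z": 0, "claw": 1}]}}

```text
time_s: 6.2
ee_pos: [0.4771, -0.0576, 0.1286]
tcp_rot: [180.0, -0.1, 175.5]
force: [-0.6, 0.0, -0.3]
gripper_width: 0.0005
```

```bash
python3 -c "
from h import *
check('M2');shot('side','sM2')"
```

```text
6.2 [ 0.47711217 -0.05761583  0.1286011 ] [-0.60059146  0.02497846 -0.33698259]
local [-0.04416749 -0.09820417]
n 281 tip y (scene-biased by ~+.003) 0.003047526987686712 angle -0.003862373205469467
```

View pics/sM2.png

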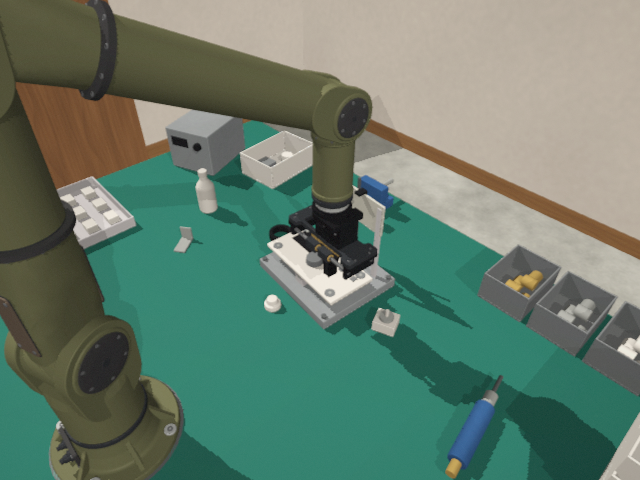

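The claw is above the right pad (near (330,285)), and the parts are undisturbed. Descending to about z = 0.059.

Request:
{"api": "send_rows", "payload": {"rows": [{"rx": 0, "ry": 0, "rz": 0, "x": 0, "y": -0.001, "z": -0.03, "claw": 1}, {"rx": 0, "ry": 0, "rz": 0, "x": 0, "y": -0.001, "z": -0.022, "claw": 1}, {"rx": 0, "ry": 0, "rz": 0, "x": 0, "y": 0, "z": -0.007, "claw": 1}, {"rx": 0, "ry": 0, "rz": 0, "x": 0, "y": 0, "z": -0.003, "claw": 1}, {"rx": 0, "ry": 0, "rz": 0, "x": 0, "y": 0, "z": -0.003, "claw": 1}, {"rx": 0, "ry": 0, "rz": 0, "x": 0, "y": 0, "z": -0.003, "claw": 1}, {"rx": 0, "ry": 0, "rz": 0, "x": 0, "y": 0, "z": -0.001, "claw": 1}, {"rx": 0, "ry": 0, "rz": 0, "x": 0, "y": 0, "z": 0, "claw": 1}]}}

```text
time_s: 7.1
ee_pos: [0.4779, -0.0609, 0.0607]
tcp_rot: [180.0, 0.1, 175.4]
force: [-1.7, -0.0, 3.4]
gripper_width: 0.0005
```

```bash
python3 -c "
from h import *
check('R1')
d=load('R1'); X=cloud(d); dark=d['pixels'].max(2)<60
m=dark&(X[...,0]>.104)&(X[...,0]<.112)&(X[...,2]>.186)&(X[...,2]<.236)&(X[...,1]<-0.01)&(X[...,1]>-.06)
print('right tab',np.percentile(X[m][:,1],[0,5,50,95,100]))
m=dark&(X[...,2]>.236)&(X[...,2]<.246)&(X[...,1]<-0.01)&(X[...,1]>-.06)&(abs(X[...,0]-.1)<.015)
print('right tab top',np.percentile(X[m][:,1],[0,5,50,95,100]))"
```

```text
7.1 [ 0.47785532 -0.06090391  0.06068997] [-1.74828458 -0.0295925   3.43437497]
local [-0.04315871 -0.10142072]
n 283 tip y (scene-biased by ~+.003) -0.013072714884967352 angle -0.08981459909338416
right tab [-0.03533767 -0.03478328 -0.03276091 -0.02131977 -0.02074386]
right tab top [-0.03597898 -0.0345645  -0.02749894 -0.02112203 -0.01950305]
```

View pics/zR1.png

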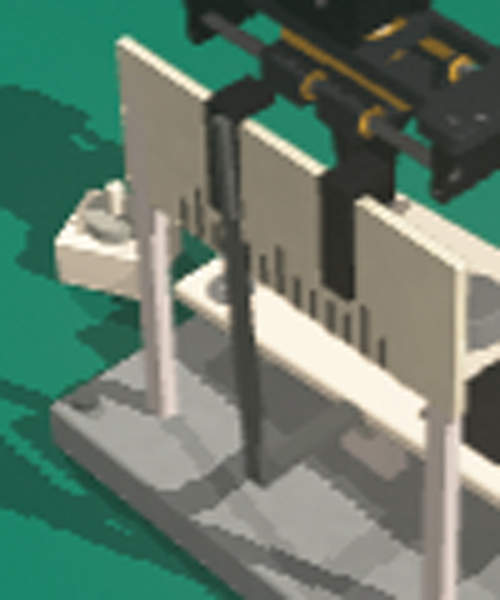

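By depth the tip is at −13 mm and the tab's middle at −28 mm (same frame), so about 7 mm more is needed.

Request:
{"api": "send_rows", "payload": {"rows": [{"rx": 0, "ry": 0, "rz": 0, "x": 0, "y": 0, "z": -0.003, "claw": 1}, {"rx": 0, "ry": 0, "rz": 0, "x": 0, "y": 0, "z": -0.003, "claw": 1}, {"rx": 0, "ry": 0, "rz": 0, "x": 0, "y": 0, "z": -0.001, "claw": 1}, {"rx": 0, "ry": 0, "rz": 0, "x": 0, "y": 0, "z": 0, "claw": 1}]}}

```text
time_s: 7.55
ee_pos: [0.4778, -0.0614, 0.0536]
tcp_rot: [-180.0, 0.1, 175.4]
force: [-0.7, -1.8, 5.2]
gripper_width: 0.0004
```

```bash
python3 -c "
from h import *
check('R2')"
```

```text
7.55 [ 0.47783716 -0.06138066  0.05355567] [-0.68562975 -1.84225799  5.17905709]
local [-0.04313793 -0.10189735]
n 274 tip y (scene-biased by ~+.003) -0.02760396819818796 angle -0.16339687640783562
```

View pics/zR2.png

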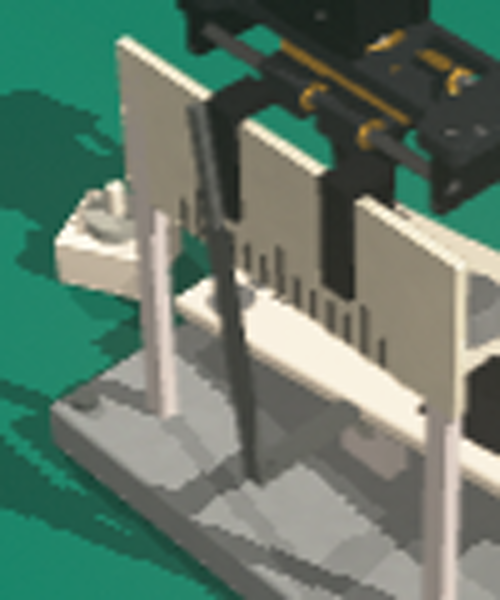

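The tip is at −27.6 mm against the tab's −27.8 mm, so it stands on the tab (the parallax looks the same as on the left). Hold 1 s, then let go.

Request:
{"api": "send_rows", "payload": {"rows": [{"rx": 0, "ry": 0, "rz": 0, "x": 0, "y": 0, "z": 0, "claw": 1}, {"rx": 0, "ry": 0, "rz": 0, "x": 0, "y": 0, "z": 0, "claw": 1}, {"rx": 0, "ry": 0, "rz": 0, "x": 0, "y": 0, "z": 0, "claw": 1}, {"rx": 0, "ry": 0, "rz": 0, "x": 0, "y": 0, "z": 0, "claw": 1}, {"rx": 0, "ry": 0, "rz": 0, "x": 0, "y": 0, "z": 0, "claw": 1}, {"rx": 0, "ry": 0, "rz": 0, "x": 0, "y": 0, "z": 0, "claw": 1}, {"rx": 0, "ry": 0, "rz": 0, "x": 0, "y": 0, "z": 0, "claw": 1}, {"rx": 0, "ry": 0, "rz": 0, "x": 0, "y": 0, "z": 0, "claw": 1}]}}

```text
time_s: 8.4
ee_pos: [0.4779, -0.0614, 0.0537]
tcp_rot: [-180.0, 0.1, 175.4]
force: [-2.0, -0.8, 6.6]
gripper_width: 0.0002
```

```bash
python3 -c "
from h import *
check('R3')"
```

```text
8.4 [ 0.47785276 -0.0613956   0.05367847] [-2.03256856 -0.82605801  6.63106467]
local [-0.04312116 -0.10191097]
n 279 tip y (scene-biased by ~+.003) -0.027195968862996134 angle -0.15993262192497243
```

Request:
{"api": "send_rows", "payload": {"rows": [{"rx": 0, "ry": 0, "rz": 0, "x": 0, "y": 0, "z": 0, "claw": 1}, {"rx": 0, "ry": 0, "rz": 0, "x": 0, "y": 0, "z": 0.004, "claw": 1}, {"rx": 0, "ry": 0, "rz": 0, "x": 0, "y": 0, "z": 0.004, "claw": 1}, {"rx": 0, "ry": 0, "rz": 0, "x": 0, "y": 0, "z": 0.004, "claw": 1}, {"rx": 0, "ry": 0, "rz": 0, "x": 0, "y": 0, "z": 0.004, "claw": 1}, {"rx": 0, "ry": 0, "rz": 0, "x": 0, "y": 0, "z": 0.005, "claw": 1}, {"rx": 0, "ry": 0, "rz": 0, "x": 0, "y": 0, "z": 0.015, "claw": 1}, {"rx": 0, "ry": 0, "rz": 0, "x": 0, "y": 0, "z": 0.045, "claw": 1}]}}

```text
time_s: 9.25
ee_pos: [0.4737, -0.0605, 0.1313]
tcp_rot: [-179.9, -0.5, 175.4]
force: [0.7, 1.1, 0.1]
gripper_width: 0.0003
```

Request:
{"api": "send_rows", "payload": {"rows": [{"rx": 0, "ry": 0, "rz": 0, "x": 0, "y": 0, "z": 0.03, "claw": 1}, {"rx": 0, "ry": 0, "rz": 0, "x": 0, "y": 0, "z": 0, "claw": 1}, {"rx": 0, "ry": 0, "rz": 0, "x": 0, "y": 0, "z": 0, "claw": 1}, {"rx": 0, "ry": 0, "rz": 0, "x": 0, "y": 0, "z": 0, "claw": 1}, {"rx": 0, "ry": 0, "rz": 0, "x": 0, "y": 0, "z": 0, "claw": 1}, {"rx": 0, "ry": 0, "rz": 0, "x": 0, "y": 0, "z": 0, "claw": 1}]}}

```text
time_s: 9.85
ee_pos: [0.4766, -0.0608, 0.163]
tcp_rot: [-180.0, -0.1, 175.4]
force: [0.3, -0.9, 0.8]
gripper_width: 0.0005
```

```bash
python3 -c "
from h import *
check('E1');shot('side','sE1')
a=cv2.imread('pics/scene0.png');b=cv2.imread('pics/E1.png');cv2.imwrite('pics/cmp.png',np.hstack([a[170:430,150:550],b[170:430,150:550]]))"
```

```text
9.85 [ 0.47655807 -0.06083985  0.16298232] [ 0.33688745 -0.92445483  0.77860744]
local [-0.04445686 -0.10146264]
n 281 tip y (scene-biased by ~+.003) 0.0022139729023698735 angle -0.009007344867895188
```

View pics/cmp.png

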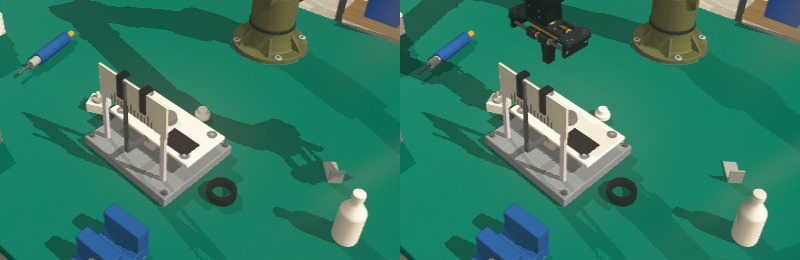

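The before and after views match: the pointer is upright, all loose parts are where they were, and the gripper is clear at z = 0.163.

```bash
python3 -c "
from h import *
print(ctrl.close_job())"
```

```text
the job is handed in; nothing more can be done
None
```

I pressed both near corners with the closed fingertips and held the pointer on each index tab for about a second. After each press I let go gently and the pointer sprang back to the middle. The job is handed in; it reports no verdict.

| Check (scene camera depth, which reads about 3 mm too far left) | Pointer tip | Target |
|---|---|---|
| Left press | +39.2 mm | left tab at about +40 mm |
| Back in the middle after left | +3.2 mm | +3.2 mm before pressing |
| Right press | −27.2 to −27.6 mm | right tab at about −27.8 mm |
| Back in the middle after right | +2.2 mm | +3.2 mm before pressing |

- **Forces:** the upward push on the fingertips was about 7 N on the left and 5 to 7 N on the right.
- **Finish:** the gripper ended at z = 0.163, clear of the panel. In the before and after pictures no loose part had visibly moved. The job took about 10 s of the 58 s allowed.
- **Disagreements:** the plain pictures show the pointer about 10 mm off each tab to the robot's right. That is parallax, because the pointer stands in front of the tabs, so I relied on depth. The first two move calls were refused because every number must be given in each row; nothing moved.

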